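Stow the sprung planing stop under its shutter

TASK

Put the planing stop away so that a board can lie flat on the planing board: press the sprung steel stop block down to the bottom of its pocket and, keeping it down, slide the brass shutter fully home so that its solid tail covers the block's end and holds it below the surface; then let go. Work by feel and do not lean on the mechanism (it takes 20 N at most), and leave the workpiece and the tools around it where they lie.

Things in the scene. Friction and masses are not known exactly. Their poses are not given: they have to be found in the camera images.
- planing_board: Pale hardwood slab 200 mm (its x) by 460 (its y) by 45 thick, fixed on the bench; a sprung planing stop is let into its left (+y) part, centred at (0, 140) mm, in a steel frame 136 x 60 mm flush with the slab's top (z = 45 mm). Origin: centre of its underside, z up. The slab and mechanism must never be pushed with more than 20 N (all finger forces on them together).
- stop (a joint): Travel of the stop block straight down, m: 0 = raised (top 15 mm above the slab's top), 0.0206 = hard bottom. Its spring pushes up with 3 N raised, rising evenly to 6 N at the bottom. It clears the shutter's underside from 0.019 on and rests there when trapped: only 1.6 mm lie between too high (its end blocks the shutter) and the hard bottom.
- stop_top (a point): Centre of the top face of the stop block, a grey metal block 64 mm long (planing board's x) by 28 mm wide (y). The point moves down with the block; its axes are those of the planing board.
- shutter (a joint): Travel of the brass shutter along the planing board's +x, m: 0 to 0.002 at the start (window around the block), 0.014 = home against its hard end stop. It rubs with about 1.5 N and stays where it is left. It can close only while the block is pressed below it.
- window_front (a point): Top edge, mid-width, of the +x end wall of the shutter's window; moves with it. The shutter is a 4 mm brass plate, flush with the slab's top; the block rises through its window, 70 mm (x) by 34 mm (y). Closed fingertips fit in the window on the block; pushed +x against this wall they carry the shutter. At first the wall is 2 to 4 mm past the block; the pocket floor there is 10 mm deep.
- tail_edge (a point): Top edge, mid-width, of the window's opposite (-x) end: the edge of the shutter's solid tail, which starts 2 to 4 mm clear of the block's -x end and, when home, covers 10 mm of it. Moves with the shutter.
- workpiece: Bystander: pale planed board 75 x 220 x 22 mm lying along the planing board, to the right of the stop. Origin: centre of its underside, y along its length.
- try_square: Bystander: try square lying on the bench behind the planing board; dark wooden stock 18 x 115 x 18 mm along its y, steel blade 150 mm along its +x. Origin: underside of the stock's centre.
- chisel: Bystander: bench chisel 253 mm long lying on the bench along its x, wooden handle to -x. Origin: on the bench under the ferrule.
- pencil: Bystander: flat black carpenter's pencil 165 x 14 x 7 mm lying on the bench along its x. Origin: centre of its underside.

How it is judged:
On the way, in this order (a step that is already met when the one before it is completed fails the run):
1. the stop block is pressed below the shutter, with the shutter still open (value of joint stop above 0.019 m and value of joint shutter below 0.01 m), for 0.1 s.
2. the shutter is slid home over the block (value of joint stop above 0.018 m and value of joint shutter above 0.0128 m), for 0.2 s.
At the end, for the whole second after the job is handed in: The stop block is down (joint over 18 mm of 20.6), held there by the shutter alone, which is home (over 12.8 mm of 14); the block is at rest (all of step 2 and velocity of joint stop between -0.005 and 0.005 m/s); the robot touches nothing.
It fails at once if the robot pushes the planing board or its mechanism with more than 20 N (contact force between any of the fingers, the arm and planing_board above 20 N).
It fails at once if the workpiece or a tool is disturbed (moved over 15 mm) (distance of any of workpiece, try_square, chisel, pencil from where it was at the start of the episode above 0.015 m).
It also fails if it takes over 59 s, if anything falls off the work surface, if the arm or the gripper's body presses on something with over 40 N, if the wrist force passes 120 N, or if a joint passes its speed limit or range.

ROBOT

A 6-joint arm with a two-finger parallel gripper is mounted at the origin on the work surface. World frame = base frame: x ahead of the robot, y to its left, z up, the work surface at z = 0. Lengths are in m, angles in rad, forces in N, time in s.
With the tool pointing down it reaches from about 0.35 to 0.875 m from the base axis. Payload 4.2 kg.
Tool frame: the origin (TCP) lies midway between the tips of the shut fingers; the grasp point (between the pads) lies 19 mm behind it (env.hold_point_z is the distance from the TCP to the grasp point, in m); z points along the fingers, x is the direction in which the jaws open and shut, and the axes are right-handed (so a half turn about z gives the same grasp; the last joint's range is limited). The gripper opens to 85 mm and grips with 20 to 120 N. Pads are 22 mm wide; open, the fingers measure 114 mm over their backs; the gripper's body (76 mm by 85 mm) begins 54 mm behind the grasp point. The pads swing forward as they close: fully open they stand 13 mm farther back than shut.
Start: joints at [-0.958, 0.385, 0.008, 0, -1.194, -0.259], TCP at [0.217, -0.586, 0.231] pointing down, gripper open.
Joint ranges: [-3.14, 3.14], [-1.21, 2.06], [-1.07, 1.41], [-3.16, 2.05], [-2.99, -0.16], [-3.1, 3.1]. Speed limits (rad/s): [2.79, 2.79, 3.14, 3.14, 3.14, 3.14].

INTERFACE

Orientations are given as a 3x3 rotation matrix whose columns are the frame's x, y, z axes.
In Python, from station import sensors, snapshot, order, trace, mark_of, env gives the robot as it stands.
- The arm moves only by the tool step_arm, never from a script. Its argument "plan" is a list that holds one entry, the list of rows, each a list of 6 numbers: the shift along the tool's x, y, z each as a share of 0.03 m, from -1 to 1, then the turn, a rotation vector about the tool's x, y, z each as a share of 6 degrees, from -1 to 1. In form: [[[tx, ty, tz, wx, wy, wz], ...]]. A call has 1 to 20 rows; each row shifts and turns the pose as measured when the row begins, along the tool's axes as they then stand; what a row does not reach is not made up. A row lasts 1/10 s, in which the tool goes at most 50 mm and 8.59 degrees, less where a joint would pass 70% of its speed; a pose out of reach is approached as far as the arm can. A call with a number of a shift or a turn outside -1 to 1 is refused whole. A call with a gripper value outside its range is refused whole. "hand" is the closure in counts, from 0 (fully open) to 255 (shut), set as the call begins (left out, the last holds). The fingers move at their own pace and stop on an object; "newtons" is the grip in N (left out, the last holds). Time passes only in rows, so rows that do not move let the fingers close. It gives the time, the measured TCP pose, the force and the opening at its end, in the units of the state.
- sensors.get_state(): the state, without advancing time (a new reading comes with each control period).
- snapshot(name): name is "scene" or "top" or "wrist"; returns a dict with "color" (400x640x3 uint8, blue, green, red), "fx", "fy", "cx", "cy" (pixels), "dist_coeffs" ([k1, k2, p1, p2, k3] as OpenCV has them; the pictures are not rectified), "T" (4x4, takes a point from camera to world coordinates). Camera axes: x right, y up, looking along -z (the intrinsics and any distortion apply to the point x, -y, -z); pixel columns grow to the right and rows downward; lengths in m; the calibration is good to about 2 mm. A picture is of the moment at which its call begins. There is no depth.
- order.job_done(): hands the job in, once; it reports no verdict.
Trained networks look in the newest picture that a camera, given by its name, has taken for a name from the list of things; names that differ only in an ending like _2 or _b are one class to them, and where a whole thing is asked for, a point or a joint stands for the part that bears it (a point fixed in the world has none). Each returns a list of dicts, best first, with "p" (0 to 1); they miss things now and then, are a little off and sometimes report something else, mostly with a low value. They report only what shows in the picture. A call takes as long as a camera call.
- trace(camera, name): "mask" (400x640 bool, what is visible of it).
- mark_of(camera, name): "location" ([x, y, z] in m, in the coordinates of the camera as it stood for that picture, good to about 4 mm: a listed point, or the origin of a listed thing).
The state is a dict: "t": time; "q": joint angles; "joint_velocities": joint speeds; "effort": joint torques, N m; "eef_pos": TCP position; "tool_rot": TCP orientation; "wrist_force": force on the tool from outside, world axes, zero at the start; "ft_torque": the same for the moment, N m; "finger_gap": opening from 0.0 (shut) to 1.0 (fully open).
Only numpy, scipy, OpenCV 4.12 (cv2) and the standard library are available. Lean on these libraries where they do the work, as an engineer would, in place of code of your own. Each camera call takes 0.05 s, during which the arm holds its last target.

## Working session

There is one attempt and no reset: what is moved stays moved. The work goes in short steps, Python scripts to look and compute and a tool call to move; the robot and the scene stay as the last step left them, time stands still between calls to the robot, and variables do not carry over. Pictures are saved under pics/ and viewed, and the job is handed in when it is done.

Besides the shell and the picture viewer there is one more tool, called after "Emit:" in YAML: its name, and indented under it one key for each argument. step_arm: Moves the arm, as the interface text tells. Its arguments: {"type":"object","properties":{"plan":{"type":"array","items":{"type":"array","items":{"type":"array","items":{"type":"number","minimum":-1,"maximum":1}}}},"hand":{"type":"number"},"newtons":{"type":"number"}},"required":["plan"]}

```bash
ls; mkdir -p pics; cat > h.py <<'E'
import numpy as np, cv2
from station import sensors, snapshot, order, trace, mark_of, env
def world(s,p): return (s["T"]@np.r_[p,1])[:3]
E
python3 - <<'E'
from h import *
st=sensors.get_state()
for k,v in st.items(): print(k,np.round(v,3).tolist())
for c in ["scene","top"]:
    s=snapshot(c); cv2.imwrite(f"pics/{c}0.png",s["color"])
    for n in ["planing_board","stop_top","window_front","tail_edge","workpiece","try_square","chisel","pencil"]:
        for m in mark_of(c,n)[:2]: print(c,n,round(m["p"],2),np.round(world(s,m["location"]),4))
E
```

```text
pics
t 0.0
q [-0.958, 0.386, 0.007, -0.0, -1.194, -0.259]
joint_velocities [0.003, 0.0, -0.0, -0.001, -0.0, 0.001]
effort [0.0, -39.229, 18.84, 4.186, -0.005, -0.0]
eef_pos [0.216, -0.586, 0.23]
tool_rot [[-0.346, 0.938, -0.001], [0.938, 0.346, 0.002], [0.002, -0.0, -1.0]]
wrist_force [-0.504, 0.032, -0.436]
ft_torque [0.032, 0.007, 0.001]
finger_gap 0.997
scene planing_board 0.91 [ 0.5437  0.0091 -0.0035]
scene window_front 0.67 [0.6194 0.1319 0.045 ]
scene tail_edge 0.65 [0.5494 0.1531 0.0455]
scene workpiece 0.97 [ 0.55   -0.0928  0.0455]
scene workpiece 0.66 [0.5491 0.1564 0.0484]
scene try_square 0.89 [ 7.197e-01  1.471e-01 -2.000e-04]
scene chisel 0.97 [ 0.6756 -0.073   0.0024]
scene pencil 0.93 [ 0.7368 -0.0634 -0.    ]
top planing_board 0.69 [0.5498 0.0023 0.002 ]
top planing_board 0.55 [ 0.5537 -0.0943  0.0463]
top stop_top 0.81 [0.5863 0.1432 0.0632]
top window_front 0.7 [0.6185 0.1335 0.0409]
top tail_edge 0.79 [0.5511 0.1492 0.0433]
top workpiece 0.62 [ 0.555  -0.0952  0.0464]
top try_square 0.77 [0.7235 0.1463 0.0017]
top chisel 0.63 [ 6.77e-01 -6.78e-02  4.00e-04]
```

View pics/top0.png

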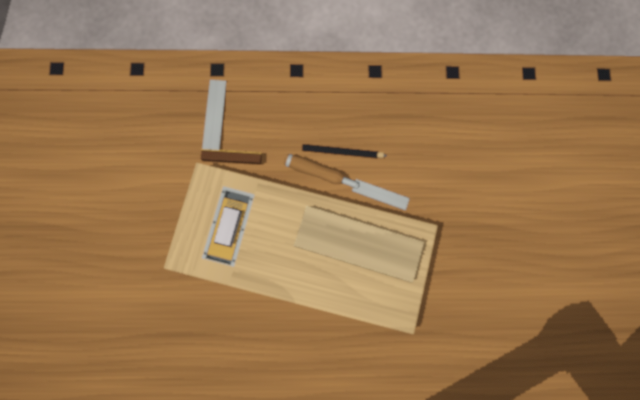

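View pics/scene0.png

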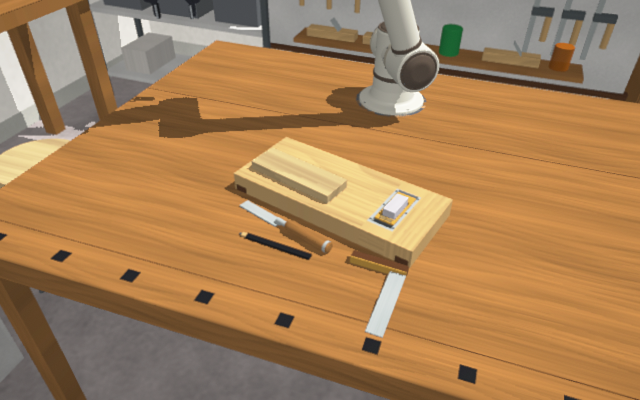

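```bash
cat > fit.py <<'E'
from h import *
from scipy.optimize import least_squares
def pix(s,P):
    Ti=np.linalg.inv(s["T"]); c=(Ti[:3,:3]@np.atleast_2d(P).T).T+Ti[:3,3]
    c=c*[1,-1,-1]
    K=np.array([[s["fx"],0,s["cx"]],[0,s["fy"],s["cy"]],[0,0,1]])
    return cv2.projectPoints(c,np.zeros(3),np.zeros(3),K,np.array(s["dist_coeffs"],float))[0].reshape(-1,2)
def bp(v,P):
    c,s_=np.cos(v[2]),np.sin(v[2]); P=np.atleast_2d(P)
    return np.c_[v[0]+c*P[:,0]-s_*P[:,1],v[1]+s_*P[:,0]+c*P[:,1],P[:,2]]
E
python3 - <<'E'
from fit import *
s=snapshot("top")
img=cv2.resize(s["color"][140:350,140:460],None,fx=2.5,fy=2.5,interpolation=cv2.INTER_CUBIC)
cv2.imwrite("pics/topc.png",img)
ob=np.array([[201,163],[440,224],[415,333],[165,268]],float)
M=np.array([[.1,.23,.045],[.1,-.23,.045],[-.1,-.23,.045],[-.1,.23,.045]])
r=least_squares(lambda v:(pix(s,bp(v,M))-ob).ravel(),[.55,0,-.23])
print(r.x,np.rad2deg(r.x[2]),r.fun)
print("stop centre",bp(r.x,[0,.14,.06]),"frame/px",pix(s,bp(r.x,[[.068,.17,.045],[.068,.11,.045],[-.068,.11,.045],[-.068,.17,.045]])))
E
```

```text
[ 0.54898804  0.00173441 -0.2580467 ] -14.784986932227984 [-2.13959186 -0.96700366 -0.34423014  0.88637897  1.16149188  0.36800559
  1.24417415 -0.36917588]
stop centre [[0.58471498 0.13709905 0.06      ]] frame/px [[225.22793731 186.62151736]
 [256.73688549 194.86026347]
 [236.14717949 267.22969504]
 [203.84026764 258.71126159]]
```

View pics/topc.png

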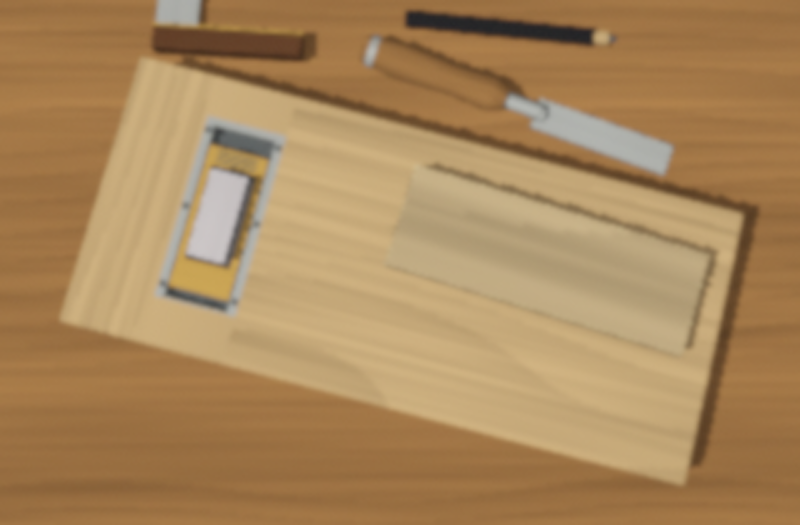

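Emit:
step_arm:
  plan:
    - [[0, 0, 0, 0, 0, -0.916], [0, 0, 0, 0, 0, -0.916], [0, 0, 0, 0, 0, -0.916], [0, 0, 0, 0, 0, -0.916], [0, 0, 0, 0, 0, -0.916], [0, 0, 0, 0, 0, -0.916], [0, 0, 0, 0, 0, -0.916], [0, 0, 0, 0, 0, -0.916], [0, 0, 0, 0, 0, -0.916], [0, 0, 0, 0, 0, -0.916]]
  hand: 255

```text
t: 1.95
eef_pos: [0.2165, -0.5862, 0.2314]
tool_rot: [[-0.976, 0.217, 0.0], [0.217, 0.976, -0.0], [-0.0, -0.0, -1.0]]
wrist_force: [0.2, 0.8, -0.3]
finger_gap: -0.001
```

Emit:
step_arm:
  plan:
    - [[-0.25, 0.97, 0, 0, 0, 0.1], [-0.25, 0.97, 0, 0, 0, 0.1], [-0.25, 0.97, 0, 0, 0, 0.1], [-0.25, 0.97, 0, 0, 0, 0.1], [-0.25, 0.97, 0, 0, 0, 0], [-0.25, 0.97, 0, 0, 0, 0], [-0.25, 0.97, 0, 0, 0, 0], [-0.25, 0.97, 0, 0, 0, 0], [-0.25, 0.97, 0, 0, 0, 0], [-0.25, 0.97, 0, 0, 0, 0], [-0.25, 0.97, 0, 0, 0, 0], [-0.25, 0.97, 0, 0, 0, 0], [-0.25, 0.97, 0, 0, 0, 0], [-0.25, 0.97, 0, 0, 0, 0], [-0.25, 0.97, 0, 0, 0, 0], [-0.25, 0.97, 0, 0, 0, 0], [-0.25, 0.97, 0, 0, 0, 0], [-0.25, 0.97, 0, 0, 0, 0], [-0.25, 0.97, 0, 0, 0, 0], [-0.25, 0.97, 0, 0, 0, 0]]

```text
t: 3.95
eef_pos: [0.5191, -0.0437, 0.2342]
tool_rot: [[-0.965, 0.263, 0.009], [0.263, 0.965, -0.003], [-0.009, -0.001, -1.0]]
wrist_force: [0.8, -0.5, 0.1]
finger_gap: 0.001
```

Emit:
step_arm:
  plan:
    - [[-0.08, 0.95, 0.1, 0, 0, 0], [-0.08, 0.95, 0.1, 0, 0, 0], [-0.08, 0.95, 0, 0, 0, 0], [-0.08, 0.95, 0, 0, 0, 0], [-0.08, 0.95, 0, 0, 0, 0], [-0.08, 0.9, 0, 0, 0, 0], [0, 0, 0, 0, 0, 0], [0, 0, 0, 0, 0, 0]]

```text
t: 4.75
eef_pos: [0.581, 0.1266, 0.2282]
tool_rot: [[-0.966, 0.258, 0.011], [0.258, 0.966, -0.003], [-0.011, 0.0, -1.0]]
wrist_force: [-0.5, 0.3, 0.1]
finger_gap: -0.0
```

```bash
python3 - <<'E'
from fit import *
st=sensors.get_state(); print(st["eef_pos"],np.round(st["tool_rot"],4).tolist(),st["wrist_force"])
s=snapshot("wrist"); cv2.imwrite("pics/w1.png",s["color"]); print(np.round(s["T"],3).tolist(),s["fx"])
for n in ["planing_board","stop_top","window_front","tail_edge","workpiece"]:
    for m in mark_of("wrist",n)[:2]: print(n,round(m["p"],2),np.round(world(s,m["location"]),4))
print(pix(s,st["eef_pos"]))
E
```

```text
[0.58104658 0.12656016 0.22821356] [[-0.9661, 0.2579, 0.0106], [0.2579, 0.9662, -0.0027], [-0.011, 0.0001, -0.9999]] [-0.47122018  0.28631705  0.10581461]
[[-0.966, -0.241, -0.089, 0.56], [0.257, -0.922, -0.291, 0.052], [-0.012, -0.304, 0.953, 0.371], [0.0, 0.0, 0.0, 1.0]] 352.2827655101604
planing_board 0.74 [0.7179 0.1453 0.0044]
planing_board 0.69 [0.5481 0.004  0.0051]
stop_top 0.55 [0.5811 0.1407 0.057 ]
window_front 0.56 [0.6189 0.1378 0.0443]
window_front 0.49 [ 0.7201  0.1445 -0.0013]
tail_edge 0.74 [0.548  0.1453 0.0454]
tail_edge 0.73 [ 0.7349 -0.0641 -0.0008]
[[323.30540466 264.75623401]]
```

View pics/w1.png

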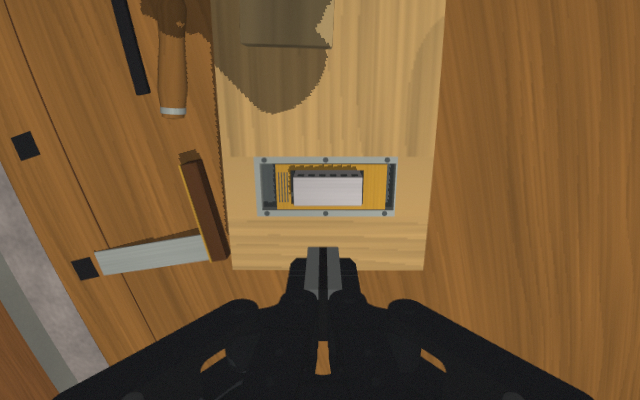

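```bash
python3 - <<'E'
import cv2
i=cv2.imread("pics/w1.png")[145:230,240:410]
cv2.imwrite("pics/w1z.png",cv2.resize(i,None,fx=4.7,fy=4.7,interpolation=cv2.INTER_CUBIC))
E
```

```text
(no output)
```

View pics/w1z.png

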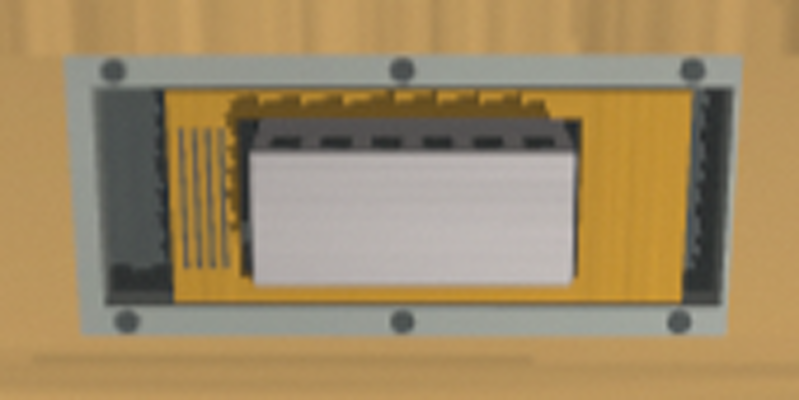

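```bash
python3 - <<'E'
from fit import *
s=snapshot("wrist")
z=lambda a:np.array(a,float)/4.7+[240,145]-0.4
ob=z([[66,56],[741,56],[726,334],[84,334],[249,152],[577,152],[573,285],[253,285]])
M=np.array([[.068,.11,.045],[-.068,.11,.045],[-.068,.17,.045],[.068,.17,.045],[.032,.126,.06],[-.032,.126,.06],[-.032,.154,.06],[.032,.154,.06]])
M=M
r=least_squares(lambda v:(pix(s,bp(v,M))-ob).ravel(),[.55,0,-.25])
print(r.x,np.rad2deg(r.x[2]),r.fun.round(1).reshape(-1,2).tolist())
print("stop centre",bp(r.x,[0,.14,.06]))
# window right edge (tail) at shutter mid: and left
def ray(p,zz):
    K=np.array([[s["fx"],0,s["cx"]],[0,s["fy"],s["cy"]],[0,0,1]])
    u=cv2.undistortPoints(np.array([[p]],float),K,np.array(s["dist_coeffs"],float)).ravel()
    d=s["T"][:3,:3]@[u[0],-u[1],-1]; o=s["T"][:3,3]; return o+d*(zz-o[2])/d[2]
c,sn=np.cos(r.x[2]),np.sin(r.x[2])
for nm,p in dict(tail=(581,120),tailedge_end=(683,300),front=(236,120),nose=(172,300)).items():
    w=ray(z(p),.045)-[r.x[0],r.x[1],0]; print(nm,(c*w[0]+sn*w[1])*1e3,(-sn*w[0]+c*w[1])*1e3)
E
```

```text
[ 0.54840133  0.00614646 -0.25785258] -14.773864334444296 [[0.7, -0.2], [1.6, -0.4], [1.1, 0.3], [0.6, 0.2], [-1.2, -0.3], [-0.8, -0.3], [-0.8, 0.4], [-1.1, 0.4]]
stop centre [[0.58410199 0.14151803 0.06      ]]
tail -34.85720366950899 123.51944332411644
tailedge_end -57.39510729668425 162.08125221010397
front 34.863237574791 123.46307594967033
nose 49.55532806614627 162.1215858872991
```

Emit:
step_arm:
  plan:
    - [[0, 0, 0, 0, 0, 1], [0, 0, 0, 0, 0, 1], [0, 0, 0, 0, 0, 1], [0, 0, 0, 0, 0, 1], [0, 0, 0, 0, 0, 1], [0, 0, 0, 0, 0, 1], [0, 0, 0, 0, 0, 1], [0, 0, 0, 0, 0, 1], [0, 0, 0, 0, 0, 1], [0, 0, 0, 0, 0, 1], [0, 0, 0, 0, 0, 1], [0, 0, 0, 0, 0, 1], [0, 0, 0, 0, 0, 1], [0, 0, 0, 0, 0, 1], [0, 0, 0, 0, 0, 0.6], [0, 0, 0, 0, 0, 0]]

```text
t: 6.7
eef_pos: [0.5797, 0.1176, 0.2316]
tool_rot: [[0.291, 0.957, 0.014], [0.957, -0.291, -0.001], [0.003, 0.014, -1.0]]
wrist_force: [0.6, -0.4, -0.0]
finger_gap: 0.001
```

```bash
cat > go.py <<'E'
from h import *
import sys
st=sensors.get_state(); R=np.array(st["tool_rot"]); t=np.array([float(a) for a in sys.argv[1:4]])
x=np.array([np.cos(np.deg2rad(75.2)),np.sin(np.deg2rad(75.2)),0]); z=np.array([0,0,-1.]); G=np.c_[x,np.cross(z,x),z]
rv=cv2.Rodrigues(R.T@G)[0].ravel()
print("t",st["t"],"pos",np.round(st["eef_pos"],4),"F",np.round(st["wrist_force"],2),"q",np.round(st["q"],2))
print("shift mm",np.round(R.T@(t-st["eef_pos"])*1e3,2),"units",np.round(R.T@(t-st["eef_pos"])/.03,3),"rot units",np.round(np.rad2deg(rv)/6,3))
E
python3 go.py .6019 .1359 .12
```

```text
t 6.7 pos [0.5797 0.1176 0.2316] F [ 0.58 -0.39 -0.01] q [ 0.48  0.32 -0.09  0.01 -1.15 -2.35]
shift mm [ 23.58  14.3  111.93] units [0.786 0.477 3.731] rot units [ 0.134 -0.03  -0.355]
```

Emit:
step_arm:
  plan:
    - [[0.2, 0.12, 0.8, 0.134, -0.03, -0.355], [0.2, 0.12, 0.8, 0, 0, 0], [0.2, 0.12, 0.8, 0, 0, 0], [0.2, 0.12, 0.8, 0, 0, 0], [0, 0, 0.5, 0, 0, 0], [0, 0, 0, 0, 0, 0]]

```text
t: 7.3
eef_pos: [0.6025, 0.1362, 0.1198]
tool_rot: [[0.247, 0.969, 0.005], [0.969, -0.247, 0.002], [0.003, 0.004, -1.0]]
wrist_force: [-0.2, -0.2, 0.2]
finger_gap: -0.002
```

```bash
python3 go.py .6019 .1359 .12; python3 - <<'E'
from fit import *
s=snapshot("wrist"); cv2.imwrite("pics/w2.png",s["color"])
for n in ["stop_top","window_front","tail_edge"]:
    for m in mark_of("wrist",n)[:2]: print(n,round(m["p"],2),np.round(world(s,m["location"]),4))
E
```

```text
t 7.3 pos [0.6025 0.1362 0.1198] F [-0.22 -0.23  0.24] q [ 0.48  0.47 -0.16  0.   -0.94 -2.31]
shift mm [-0.43 -0.51 -0.21] units [-0.014 -0.017 -0.007] rot units [ 0.042 -0.032  0.081]
window_front 0.71 [0.6203 0.1378 0.0459]
tail_edge 0.6 [0.5507 0.1503 0.0469]
```

View pics/w2.png

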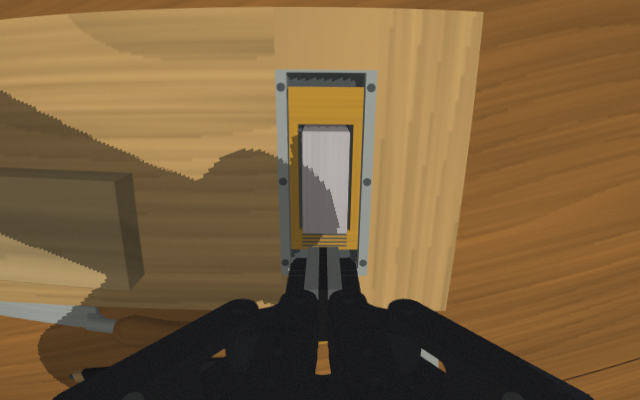

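```bash
python3 - <<'E'
from fit import *
s=snapshot("wrist"); st=sensors.get_state()
i=s["color"][60:280,250:400]; cv2.imwrite("pics/w2z.png",cv2.resize(i,None,fx=2.7,fy=2.7,interpolation=cv2.INTER_CUBIC))
p=np.array(st["eef_pos"]); print(pix(s,[[p[0],p[1],.06],[p[0],p[1],p[2]]]))
ob=np.array([[302,132],[350,132],[349.5,234],[302,234],[277,71],[376,71]],float)
M=np.array([[-.032,.126,.06],[-.032,.154,.06],[.032,.154,.06],[.032,.126,.06],[-.068,.11,.045],[-.068,.17,.045]])
r=least_squares(lambda v:(pix(s,bp(v,M))-ob).ravel(),[.55,0,-.25])
print(r.x,np.rad2deg(r.x[2]),r.fun.round(1).reshape(-1,2).tolist(),bp(r.x,[0,.14,.06]))
c,sn=np.cos(r.x[2]),np.sin(r.x[2]); w=p-[r.x[0],r.x[1],0]; print("tcp in board mm",(c*w[0]+sn*w[1])*1e3,(-sn*w[0]+c*w[1])*1e3)
E
```

```text
[[321.72693556 213.49221218]
 [322.4619664  264.16011274]]
[ 0.55313107  0.00844604 -0.25207901] -14.443063233795977 [[0.2, 1.3], [0.4, 1.4], [-1.8, 0.3], [1.7, 0.3], [-1.3, -1.8], [0.7, -1.4]] [[0.58804956 0.14402148 0.06      ]]
tcp in board mm 17.786982138497006 137.4312926988776
```

View pics/w2z.png

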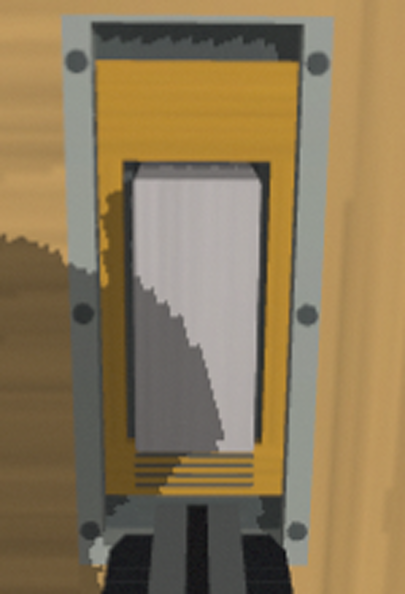

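Emit:
step_arm:
  plan:
    - [[0.05, 0, 0.5, 0.04, -0.03, 0.08], [0, 0, 0.5, 0, 0, 0], [0, 0, 0.5, 0, 0, 0], [0, 0, 0.1, 0, 0, 0], [0, 0, 0, 0, 0, 0]]

```text
t: 8.05
eef_pos: [0.6071, 0.1397, 0.076]
tool_rot: [[0.257, 0.966, 0.013], [0.966, -0.257, 0.006], [0.009, 0.011, -1.0]]
wrist_force: [0.3, 0.4, 0.5]
finger_gap: -0.002
```

```bash
python3 go.py .6019 .1375 .06
```

```text
t 8.05 pos [0.6071 0.1397 0.076 ] F [0.35 0.38 0.52] q [ 0.49  0.52 -0.2   0.   -0.84 -2.32]
shift mm [-3.6  -4.59 15.9 ] units [-0.12  -0.153  0.53 ] rot units [ 0.106 -0.087 -0.012]
```

Emit:
step_arm:
  plan:
    - [[-0.12, -0.15, 0, 0.1, -0.08, 0], [0, 0, 0.1, 0, 0, 0], [0, 0, 0.1, 0, 0, 0], [0, 0, 0.1, 0, 0, 0], [0, 0, 0, 0, 0, 0]]

```text
t: 8.55
eef_pos: [0.6024, 0.1377, 0.0683]
tool_rot: [[0.257, 0.967, 0.003], [0.967, -0.257, 0.002], [0.002, 0.003, -1.0]]
wrist_force: [0.1, 0.1, -0.2]
finger_gap: -0.005
```

```bash
python3 go.py .6019 .1375 .06
```

```text
t 8.55 pos [0.6024 0.1377 0.0683] F [ 0.06  0.1  -0.18] q [ 0.49  0.53 -0.21  0.   -0.83 -2.32]
shift mm [-0.39 -0.48  8.29] units [-0.013 -0.016  0.276] rot units [ 0.026 -0.024 -0.011]
```

Emit:
step_arm:
  plan:
    - [[0, 0, 0.1, 0, 0, 0], [0, 0, 0.1, 0, 0, 0], [0, 0, 0.1, 0, 0, 0], [0, 0, 0, 0, 0, 0]]

```text
t: 8.95
eef_pos: [0.603, 0.138, 0.0594]
tool_rot: [[0.256, 0.967, 0.005], [0.967, -0.256, 0.002], [0.003, 0.004, -1.0]]
wrist_force: [-0.6, -0.3, 3.5]
finger_gap: -0.0
```

Emit:
step_arm:
  plan:
    - [[0, 0, 0.1, 0, 0, 0], [0, 0, 0.1, 0, 0, 0], [0, 0, 0, 0, 0, 0]]

```text
t: 9.25
eef_pos: [0.603, 0.138, 0.0541]
tool_rot: [[0.256, 0.967, 0.005], [0.967, -0.256, 0.002], [0.003, 0.004, -1.0]]
wrist_force: [-1.5, -0.7, 4.0]
finger_gap: 0.004
```

Emit:
step_arm:
  plan:
    - [[0, 0, 0.1, 0, 0, 0], [0, 0, 0.1, 0, 0, 0], [0, 0, 0.1, 0, 0, 0], [0, 0, 0, 0, 0, 0]]

```text
t: 9.65
eef_pos: [0.6031, 0.138, 0.0454]
tool_rot: [[0.255, 0.967, 0.005], [0.967, -0.255, 0.002], [0.003, 0.005, -1.0]]
wrist_force: [-1.3, -0.0, 5.5]
finger_gap: -0.0
```

```bash
python3 go.py .6019 .1375 .0402
```

```text
t 9.65 pos [0.6031 0.138  0.0454] F [-1.3  -0.01  5.52] q [ 0.49  0.55 -0.23  0.   -0.78 -2.32]
shift mm [-0.77 -1.06  5.23] units [-0.026 -0.035  0.174] rot units [ 0.044 -0.028  0.   ]
```

Emit:
step_arm:
  plan:
    - [[0, 0, 0.1, 0, 0, 0], [0, 0, 0.03, 0, 0, 0], [0, 0, 0, 0, 0, 0]]

```text
t: 9.95
eef_pos: [0.6031, 0.138, 0.0421]
tool_rot: [[0.255, 0.967, 0.005], [0.967, -0.255, 0.001], [0.003, 0.005, -1.0]]
wrist_force: [-1.9, -0.3, 5.9]
finger_gap: -0.004
```

Emit:
step_arm:
  plan:
    - [[0, 0, 0.03, 0, 0, 0], [0, 0, 0, 0, 0, 0]]

```text
t: 10.15
eef_pos: [0.6031, 0.138, 0.0418]
tool_rot: [[0.255, 0.967, 0.005], [0.967, -0.255, 0.001], [0.003, 0.005, -1.0]]
wrist_force: [-2.3, 0.6, 5.8]
finger_gap: -0.002
```

Emit:
step_arm:
  plan:
    - [[0, 0, 0.05, 0, 0, 0], [0, 0, 0.03, 0, 0, 0], [0, 0, 0, 0, 0, 0]]

```text
t: 10.45
eef_pos: [0.6031, 0.138, 0.0404]
tool_rot: [[0.255, 0.967, 0.005], [0.967, -0.255, 0.001], [0.002, 0.005, -1.0]]
wrist_force: [-2.2, -0.1, 5.6]
finger_gap: 0.0
```

Emit:
step_arm:
  plan:
    - [[0, 0, 0.04, 0, 0, 0], [0, 0, 0, 0, 0, 0]]

```text
t: 10.65
eef_pos: [0.6031, 0.138, 0.0399]
tool_rot: [[0.254, 0.967, 0.006], [0.967, -0.254, 0.001], [0.002, 0.005, -1.0]]
wrist_force: [-2.3, 0.5, 5.9]
finger_gap: -0.001
```

Emit:
step_arm:
  plan:
    - [[0, 0, 0.04, 0, 0, 0], [0, 0, 0, 0, 0, 0]]

```text
t: 10.85
eef_pos: [0.6031, 0.138, 0.04]
tool_rot: [[0.254, 0.967, 0.006], [0.967, -0.254, 0.001], [0.002, 0.005, -1.0]]
wrist_force: [-2.1, -0.5, 5.5]
finger_gap: -0.002
```

Emit:
step_arm:
  plan:
    - [[0, 0, 0.04, 0, 0, 0], [0, 0, 0, 0, 0, 0]]

```text
t: 11.05
eef_pos: [0.6031, 0.138, 0.0399]
tool_rot: [[0.254, 0.967, 0.006], [0.967, -0.254, 0.001], [0.002, 0.006, -1.0]]
wrist_force: [-2.2, -0.6, 5.5]
finger_gap: -0.002
```

Emit:
step_arm:
  plan:
    - [[0, 0, 0.07, 0, 0, 0], [0, 0, 0, 0, 0, 0]]

```text
t: 11.25
eef_pos: [0.6031, 0.138, 0.0402]
tool_rot: [[0.253, 0.968, 0.006], [0.968, -0.253, 0.0], [0.002, 0.006, -1.0]]
wrist_force: [-2.4, 0.2, 5.6]
finger_gap: 0.003
```

```bash
python3 go.py .6031 .138 .0398;python3 - <<'E'
from fit import *
s=snapshot("wrist"); cv2.imwrite("pics/w3.png",cv2.resize(s["color"][20:320,200:450],None,fx=2,fy=2,interpolation=cv2.INTER_CUBIC))
E
```

```text
t 11.25 pos [0.6031 0.138  0.0402] F [-2.42  0.23  5.56] q [ 0.49  0.56 -0.24  0.   -0.77 -2.32]
shift mm [-0.02  0.01  0.38] units [-0.001  0.     0.013] rot units [ 0.057 -0.015  0.026]
```

View pics/w3.png

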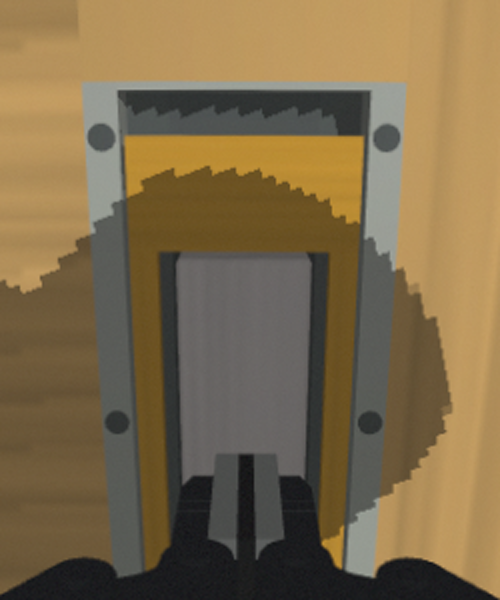

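Emit:
step_arm:
  plan:
    - [[0, 0, 0.05, 0, 0, 0]]

```text
t: 11.4
eef_pos: [0.6031, 0.138, 0.0395]
tool_rot: [[0.253, 0.968, 0.006], [0.968, -0.253, 0.0], [0.002, 0.006, -1.0]]
wrist_force: [-4.4, -0.5, 12.4]
finger_gap: 0.001
```

Emit:
step_arm:
  plan:
    - [[0, 0, 0.05, 0, 0, 0]]

```text
t: 11.5
eef_pos: [0.6031, 0.138, 0.0394]
tool_rot: [[0.252, 0.968, 0.007], [0.968, -0.252, -0.0], [0.001, 0.006, -1.0]]
wrist_force: [-5.4, -0.1, 14.6]
finger_gap: -0.001
```

Emit:
step_arm:
  plan:
    - [[0, 0, 0, 0, 0, 0], [0, 0.06, 0.015, 0, 0, 0]]

```text
t: 11.7
eef_pos: [0.604, 0.1376, 0.0401]
tool_rot: [[0.252, 0.968, 0.005], [0.968, -0.252, -0.0], [0.001, 0.005, -1.0]]
wrist_force: [-4.5, 1.3, 6.1]
finger_gap: 0.001
```

Emit:
step_arm:
  plan:
    - [[0, 0.08, 0.015, 0, 0, 0]]

```text
t: 11.8
eef_pos: [0.6052, 0.1372, 0.0398]
tool_rot: [[0.252, 0.968, 0.003], [0.968, -0.252, -0.0], [0.0, 0.003, -1.0]]
wrist_force: [-4.3, 1.7, 6.3]
finger_gap: 0.001
```

Emit:
step_arm:
  plan:
    - [[0, 0.08, 0.02, 0, 0, 0], [0, 0.08, 0.02, 0, 0, 0]]

```text
t: 12.0
eef_pos: [0.6065, 0.1367, 0.0395]
tool_rot: [[0.253, 0.968, -0.004], [0.968, -0.253, -0.001], [-0.002, -0.003, -1.0]]
wrist_force: [-8.9, 2.9, 11.8]
finger_gap: 0.001
```

Emit:
step_arm:
  plan:
    - [[0, 0.08, 0.02, 0, 0, 0], [0, 0.08, 0.02, 0, 0, 0]]

```text
t: 12.2
eef_pos: [0.6069, 0.1365, 0.0395]
tool_rot: [[0.253, 0.967, -0.012], [0.968, -0.253, -0.001], [-0.004, -0.011, -1.0]]
wrist_force: [-8.8, 3.0, 11.0]
finger_gap: -0.002
```

Emit:
step_arm:
  plan:
    - [[0, 0, 0, 0, 0, 0]]

```text
t: 12.3
eef_pos: [0.6069, 0.1367, 0.0402]
tool_rot: [[0.252, 0.968, -0.012], [0.968, -0.252, -0.001], [-0.004, -0.011, -1.0]]
wrist_force: [-0.1, -3.2, 4.7]
finger_gap: -0.004
```

```bash
python3 go.py .6069 .1365 .0398;python3 - <<'E'
from fit import *
s=snapshot("wrist"); cv2.imwrite("pics/w4.png",cv2.resize(s["color"][20:320,200:450],None,fx=2,fy=2,interpolation=cv2.INTER_CUBIC))
for n in ["window_front","tail_edge"]:
    for m in mark_of("wrist",n)[:2]: print(n,round(m["p"],2),np.round(world(s,m["location"]),4))
E
```

```text
t 12.3 pos [0.6069 0.1367 0.0402] F [-0.07 -3.2   4.75] q [ 0.48  0.57 -0.21 -0.01 -0.8  -2.3 ]
shift mm [-0.2   0.09  0.35] units [-0.007  0.003  0.012] rot units [-0.104  0.041  0.034]
tail_edge 0.96 [0.5505 0.1446 0.0485]
```

View pics/w4.png

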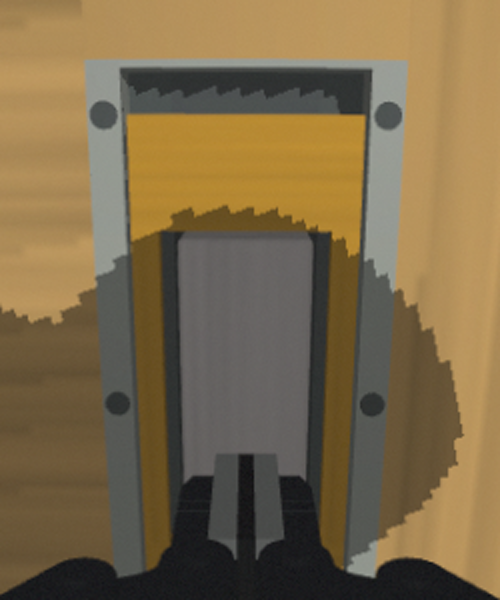

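Emit:
step_arm:
  plan:
    - [[0, 0.06, 0.01, -0.1, 0, 0]]

```text
t: 12.55
eef_pos: [0.6077, 0.1363, 0.0398]
tool_rot: [[0.253, 0.967, -0.003], [0.967, -0.253, -0.004], [-0.005, -0.002, -1.0]]
wrist_force: [-6.0, 3.1, 6.9]
finger_gap: -0.001
```

Emit:
step_arm:
  plan:
    - [[0, 0.08, 0, 0, 0, 0]]

```text
t: 12.65
eef_pos: [0.6084, 0.1361, 0.0399]
tool_rot: [[0.253, 0.967, -0.006], [0.967, -0.253, -0.004], [-0.005, -0.005, -1.0]]
wrist_force: [-6.0, 3.2, 6.4]
finger_gap: -0.001
```

```bash
python3 go.py .6069 .1365 .0398
```

```text
t 12.65 pos [0.6084 0.1361 0.0399] F [-6.01  3.18  6.44] q [ 0.48  0.57 -0.21  0.   -0.79 -2.31]
shift mm [ 0.04 -1.6   0.07] units [ 0.001 -0.053  0.002] rot units [-0.046  0.05   0.024]
```

Emit:
step_arm:
  plan:
    - [[0, 0.09, 0, -0.04, 0.03, 0], [0, 0.09, 0, -0.04, 0, 0], [0, 0.09, 0.005, -0.04, 0, 0]]

```text
t: 12.95
eef_pos: [0.6118, 0.1351, 0.0397]
tool_rot: [[0.253, 0.967, -0.002], [0.967, -0.253, -0.004], [-0.005, -0.001, -1.0]]
wrist_force: [-5.6, 2.3, 7.9]
finger_gap: 0.004
```

```bash
python3 go.py .6069 .1365 .0398
```

```text
t 12.95 pos [0.6118 0.1351 0.0397] F [-5.55  2.26  7.87] q [ 0.48  0.58 -0.21  0.   -0.79 -2.31]
shift mm [ 0.1  -5.1  -0.14] units [ 0.003 -0.17  -0.005] rot units [-0.005  0.043  0.021]
```

Emit:
step_arm:
  plan:
    - [[0, 0.09, 0, -0.02, 0.03, 0], [0, 0.09, 0, -0.03, 0, 0], [0, 0.09, 0, -0.03, 0, 0]]

```text
t: 13.25
eef_pos: [0.6148, 0.1342, 0.0395]
tool_rot: [[0.254, 0.967, -0.002], [0.967, -0.254, -0.004], [-0.004, -0.001, -1.0]]
wrist_force: [-4.6, 2.4, 6.9]
finger_gap: 0.005
```

```bash
python3 go.py .6069 .1365 .0398;python3 - <<'E'
from fit import *
s=snapshot("wrist"); cv2.imwrite("pics/w5.png",cv2.resize(s["color"][20:320,200:450],None,fx=2,fy=2,interpolation=cv2.INTER_CUBIC))
for n in ["window_front","tail_edge"]:
    for m in mark_of("wrist",n)[:2]: print(n,round(m["p"],2),np.round(world(s,m["location"]),4))
E
```

```text
t 13.25 pos [0.6148 0.1342 0.0395] F [-4.6   2.37  6.92] q [ 0.47  0.58 -0.2   0.   -0.79 -2.3 ]
shift mm [ 0.25 -8.26 -0.29] units [ 0.008 -0.275 -0.01 ] rot units [-0.011  0.04   0.018]
tail_edge 0.69 [0.5619 0.1432 0.047 ]
```

View pics/w5.png

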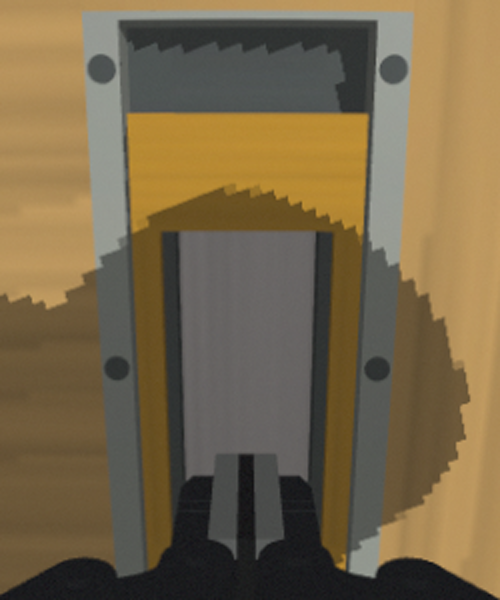

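Emit:
step_arm:
  plan:
    - [[0, 0.08, 0, -0.02, 0.03, 0], [0, 0.08, 0, -0.03, 0, 0], [0, 0.08, 0, -0.03, 0, 0]]

```text
t: 13.7
eef_pos: [0.6168, 0.1335, 0.0394]
tool_rot: [[0.254, 0.967, -0.003], [0.967, -0.254, -0.003], [-0.004, -0.002, -1.0]]
wrist_force: [-6.8, 3.3, 7.4]
finger_gap: -0.001
```

Emit:
step_arm:
  plan:
    - [[0, 0.07, -0.01, -0.02, 0, 0]]

```text
t: 13.8
eef_pos: [0.6171, 0.1334, 0.0395]
tool_rot: [[0.254, 0.967, -0.004], [0.967, -0.254, -0.004], [-0.005, -0.003, -1.0]]
wrist_force: [-5.6, 2.7, 5.9]
finger_gap: 0.002
```

Emit:
step_arm:
  plan:
    - [[0, 0.08, -0.015, -0.02, 0, 0], [0, 0.09, -0.01, -0.02, 0, 0]]

```text
t: 14.0
eef_pos: [0.6183, 0.133, 0.0395]
tool_rot: [[0.254, 0.967, -0.008], [0.967, -0.255, -0.005], [-0.007, -0.006, -1.0]]
wrist_force: [-5.0, 2.6, 6.1]
finger_gap: -0.001
```

Emit:
step_arm:
  plan:
    - [[0, 0.09, -0.01, -0.02, 0, 0], [0, 0.09, -0.01, -0.02, 0, 0]]

```text
t: 14.2
eef_pos: [0.6187, 0.1329, 0.0395]
tool_rot: [[0.255, 0.967, -0.014], [0.967, -0.255, -0.006], [-0.009, -0.012, -1.0]]
wrist_force: [-9.2, 4.3, 7.4]
finger_gap: -0.005
```

```bash
cat > look.py <<'E'
from fit import *
import sys
s=snapshot("wrist"); cv2.imwrite(sys.argv[1],cv2.resize(s["color"][20:320,200:450],None,fx=2,fy=2,interpolation=cv2.INTER_CUBIC))
for n in ["window_front","tail_edge"]:
    for m in mark_of("wrist",n)[:2]: print(n,round(m["p"],2),np.round(world(s,m["location"]),4))
E
python3 go.py .6187 .133 .0395; python3 look.py pics/w6.png
```

```text
t 14.2 pos [0.6187 0.1329 0.0395] F [-9.25  4.26  7.4 ] q [ 0.47  0.59 -0.18 -0.   -0.82 -2.29]
shift mm [ 0.14 -0.02  0.01] units [ 0.005 -0.001  0.   ] rot units [-0.11   0.09   0.002]
tail_edge 0.61 [0.564  0.1414 0.0455]
```

View pics/w6.png

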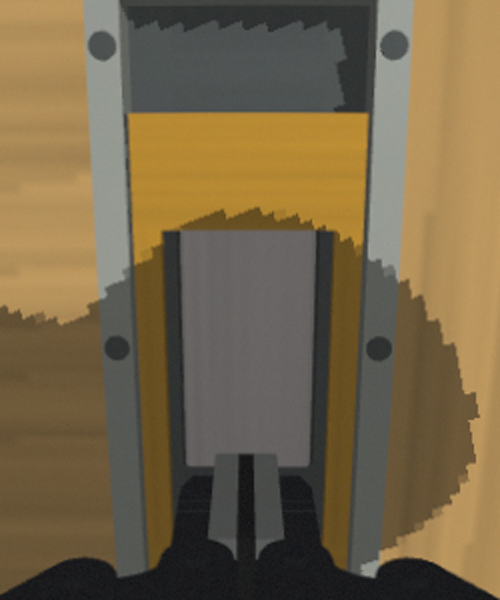

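```bash
python3 - <<'E'
from fit import *
s=snapshot("wrist")
def ray(p,zz=.045):
    K=np.array([[s["fx"],0,s["cx"]],[0,s["fy"],s["cy"]],[0,0,1]])
    u=cv2.undistortPoints(np.array([[p]],float),K,np.array(s["dist_coeffs"],float)).ravel()
    d=s["T"][:3,:3]@[u[0],-u[1],-1]; o=s["T"][:3,3]; return o+d*(zz-o[2])/d[2]
z=lambda p:np.array(p)/2+[200,20]-.25
th=np.deg2rad(-14.75)
ref=None
for n,p in dict(midL=(117,348),midR=(378,348),endL=(102,45),endR=(394,45),tail=(248,231),tailL=(170,231),shutEnd=(248,113)).items():
    w=ray(z(p)); b=np.array([np.cos(th)*w[0]+np.sin(th)*w[1],-np.sin(th)*w[0]+np.cos(th)*w[1]])*1e3
    if ref is None: ref=b
    print(n,np.round(b-ref,1))
E
```

```text
midL [0. 0.]
midR [-0.2 53.4]
endL [-58.1  -0. ]
endR [-58.1  53.5]
tail [-23.8  26.8]
tailL [-23.8  11.6]
shutEnd [-45.9  26.8]
```

Emit:
step_arm:
  plan:
    - [[0, 0, -0.05, -0.1, 0.06, 0], [0, 0, 0, 0, 0, 0]]

```text
t: 14.6
eef_pos: [0.6184, 0.1332, 0.0411]
tool_rot: [[0.254, 0.967, -0.002], [0.967, -0.254, -0.003], [-0.003, -0.001, -1.0]]
wrist_force: [-1.2, -0.6, 3.6]
finger_gap: -0.001
```

```bash
python3 go.py .6205 .1325 .0412
```

```text
t 14.6 pos [0.6184 0.1332 0.0411] F [-1.23 -0.56  3.56] q [ 0.47  0.58 -0.19  0.   -0.8  -2.3 ]
shift mm [-0.2   2.18 -0.08] units [-0.007  0.073 -0.003] rot units [-0.006  0.032  0.015]
```

Emit:
step_arm:
  plan:
    - [[0, 0.07, -0.01, 0, 0, 0]]

```text
t: 14.7
eef_pos: [0.6188, 0.133, 0.041]
tool_rot: [[0.255, 0.967, -0.005], [0.967, -0.255, -0.003], [-0.004, -0.004, -1.0]]
wrist_force: [-8.0, 5.0, 6.8]
finger_gap: -0.005
```

Emit:
step_arm:
  plan:
    - [[0, 0.08, -0.01, -0.03, 0, 0]]

```text
t: 14.8
eef_pos: [0.6189, 0.1329, 0.041]
tool_rot: [[0.255, 0.967, -0.007], [0.967, -0.255, -0.004], [-0.006, -0.006, -1.0]]
wrist_force: [-9.3, 5.7, 8.7]
finger_gap: -0.004
```

Emit:
step_arm:
  plan:
    - [[0, 0.08, 0, -0.03, 0, 0]]

```text
t: 14.9
eef_pos: [0.6189, 0.133, 0.0409]
tool_rot: [[0.256, 0.967, -0.01], [0.967, -0.256, -0.005], [-0.007, -0.008, -1.0]]
wrist_force: [-9.5, 5.0, 10.0]
finger_gap: -0.002
```

Emit:
step_arm:
  plan:
    - [[0, -0.01, -0.02, -0.05, 0.03, 0], [0, 0, 0, 0, 0, 0]]

```text
t: 15.1
eef_pos: [0.6183, 0.1335, 0.0411]
tool_rot: [[0.256, 0.967, -0.005], [0.967, -0.256, -0.003], [-0.004, -0.004, -1.0]]
wrist_force: [-1.8, 0.4, 3.8]
finger_gap: 0.001
```

```bash
python3 go.py .6205 .1325 .0412; python3 look.py pics/w7.png
```

```text
t 15.1 pos [0.6183 0.1335 0.0411] F [-1.76  0.39  3.78] q [ 0.47  0.58 -0.19  0.   -0.81 -2.3 ]
shift mm [-0.37  2.39 -0.13] units [-0.012  0.08  -0.004] rot units [-0.037  0.039 -0.001]
tail_edge 0.57 [0.5623 0.1406 0.0474]
```

View pics/w7.png

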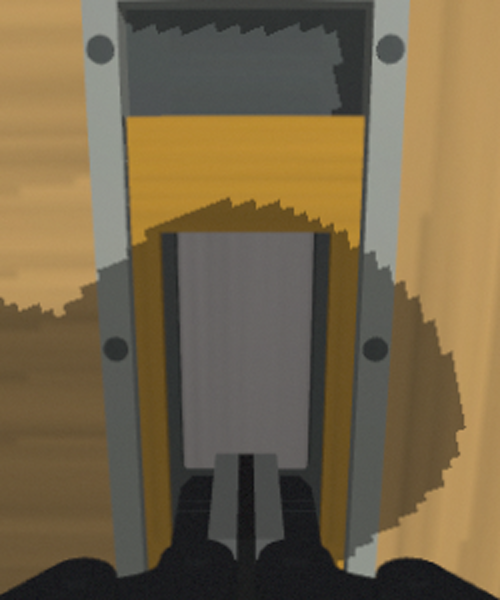

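```bash
python3 - <<'E'
import cv2,numpy as np
dst=np.float32([[-58.2,0],[-58.2,53.5],[0,0],[0,53.5]])
D=dict(w3=([(101,137),(386,137),(117,422),(370,422)],[(248,252),(248,135)]),
w4=([(103,115),(388,115),(118,404),(372,404)],[(248,232),(248,113)]),
w5=([(102,69),(393,69),(117,368),(377,368)],[(248,231),(248,113)]),
w6=([(102,45),(394,45),(117,348),(378.5,348)],[(248,231),(248,113)]),
w7=([(100,49),(390,49),(116,349),(375,349)],[(248,233),(248,115)]))
for k,(a,b) in D.items():
    H=cv2.getPerspectiveTransform(np.float32(a),dst)
    print(k,cv2.perspectiveTransform(np.float32([b]),H).round(1).tolist())
E
```

```text
w3 [[[-36.400001525878906, 27.600000381469727], [-58.599998474121094, 27.600000381469727]]]
w4 [[[-36.20000076293945, 27.299999237060547], [-58.599998474121094, 27.200000762939453]]]
w5 [[[-28.299999237060547, 26.899999618530273], [-50.400001525878906, 26.899999618530273]]]
w6 [[[-24.0, 26.799999237060547], [-46.20000076293945, 26.799999237060547]]]
w7 [[[-24.100000381469727, 27.299999237060547], [-46.5, 27.299999237060547]]]
```

```bash
python3 - <<'E'
from fit import *
s=snapshot("wrist")
cv2.imwrite("pics/w8.png",cv2.resize(s["color"][125:265,240:400],None,fx=4.2,fy=4.2,interpolation=cv2.INTER_CUBIC))
def ray(p,zz=.045):
    K=np.array([[s["fx"],0,s["cx"]],[0,s["fy"],s["cy"]],[0,0,1]])
    u=cv2.undistortPoints(np.array([[p]],float),K,np.array(s["dist_coeffs"],float)).ravel()
    d=s["T"][:3,:3]@[u[0],-u[1],-1]; o=s["T"][:3,3]; return o+d*(zz-o[2])/d[2]
z=lambda p:np.array(p)/2+[200,20]-.25
th=np.deg2rad(-14.75)
ref=None
for n,p,h in [("mid",(116,349),.045),("end",(100,49),.045),("tail",(248,233),.045),("blkend",(200,468),.041),("blkend",(200,468),.0405)]:
    w=ray(z(p),h); b=np.array([np.cos(th)*w[0]+np.sin(th)*w[1],-np.sin(th)*w[0]+np.cos(th)*w[1]])*1e3
    if ref is None: ref=b
    print(n,np.round(b-ref,1))
w=s["T"][:3,3];b=np.array([np.cos(th)*w[0]+np.sin(th)*w[1],-np.sin(th)*w[0]+np.cos(th)*w[1]])*1e3; print("cam",b-ref, w[2])
w=np.array(sensors.get_state()["eef_pos"]);b=np.array([np.cos(th)*w[0]+np.sin(th)*w[1],-np.sin(th)*w[0]+np.cos(th)*w[1]])*1e3; print("tcp",b-ref, w[2])
E
```

```text
mid [0. 0.]
end [-58.   -0.1]
tail [-23.9  27.3]
blkend [29.2 16.5]
blkend [29.4 16.5]
cam [-42.71285365  27.41122155] 0.18380063514190506
tcp [34.25098821 26.67933005] 0.04112194147693082
```

View pics/w8.png

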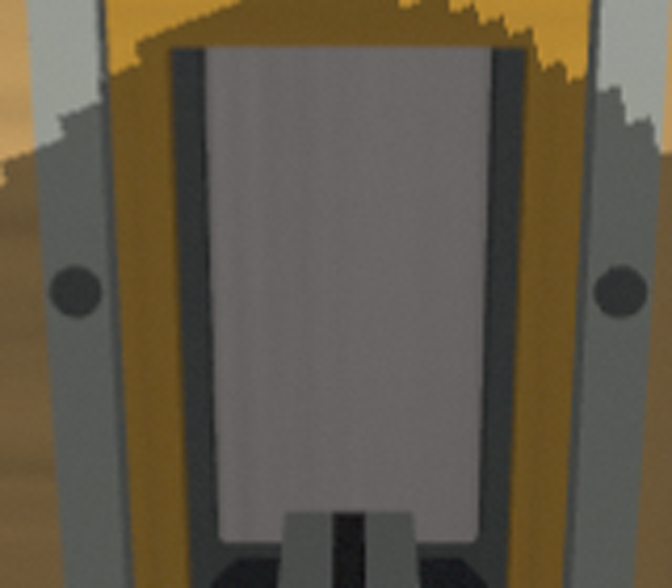

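Emit:
step_arm:
  plan:
    - [[0, 0.05, -0.02, 0, 0, 0], [0, -0.06, -0.03, 0, 0, 0], [0, 0, -0.1, 0, 0, 0], [0, 0, -0.1, 0, 0, 0], [0, 0, -0.2, 0, 0, 0], [0, 0, -0.3, 0, 0, 0], [0, 0, -0.5, 0, 0, 0], [0, 0, -0.5, 0, 0, 0], [0, 0, 0, 0, 0, 0]]

```text
t: 16.2
eef_pos: [0.6199, 0.1327, 0.0962]
tool_rot: [[0.257, 0.966, -0.003], [0.966, -0.257, -0.003], [-0.004, -0.002, -1.0]]
wrist_force: [0.7, -0.2, 0.4]
finger_gap: -0.0
```

```bash
python3 go.py .6205 .1325 .0412; python3 - <<'E'
from fit import *
s=snapshot("wrist")
cv2.imwrite("pics/w9.png",cv2.resize(s["color"][40:290,230:430],None,fx=2.4,fy=2.4,interpolation=cv2.INTER_CUBIC))
for n in ["stop_top","window_front","tail_edge"]:
    for m in mark_of("wrist",n)[:1]: print(n,round(m["p"],2),np.round(world(s,m["location"]),4))
E
```

```text
t 16.2 pos [0.6199 0.1327 0.0962] F [ 0.7  -0.15  0.37] q [ 0.47  0.52 -0.14  0.   -0.92 -2.3 ]
shift mm [ 0.1   0.72 55.04] units [0.003 0.024 1.835] rot units [-0.02   0.035 -0.015]
stop_top 0.83 [0.5834 0.1416 0.0418]
window_front 0.96 [0.6304 0.1345 0.0443]
tail_edge 0.95 [0.5623 0.1438 0.0498]
```

View pics/w9.png

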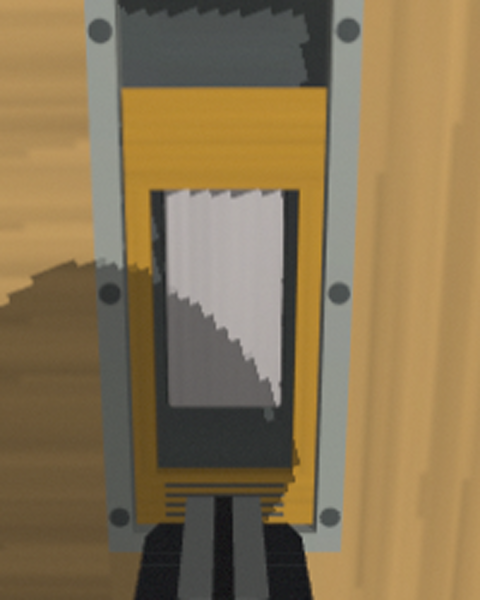

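```bash
cat > m.py <<'E'
from fit import *
s=snapshot("wrist")
def ray(p,zz=.045):
    K=np.array([[s["fx"],0,s["cx"]],[0,s["fy"],s["cy"]],[0,0,1]])
    u=cv2.undistortPoints(np.array([[p]],float),K,np.array(s["dist_coeffs"],float)).ravel()
    d=s["T"][:3,:3]@[u[0],-u[1],-1]; o=s["T"][:3,3]; return o+d*(zz-o[2])/d[2]
z=lambda p:np.array(p)/2.4+[230,40]-.25
th=np.deg2rad(-14.75)
ref=None
for n,p,h in [("mid",(110,293),.045),("end-",(100,31),.045),("end+",(120,517),.045),("tail",(225,190),.045),("front",(225,467),.045),("nose",(140,523),.045),("frameinner",(140,530),.045),("frameouter",(120,551),.045),("blkend",(220,407),.041),("blkL",(168,400),.041),("blkR",(280,400),.041)]:
    w=ray(z(p),h); b=np.array([np.cos(th)*w[0]+np.sin(th)*w[1],-np.sin(th)*w[0]+np.cos(th)*w[1]])*1e3
    if ref is None: ref=b
    print(n,np.round(b-ref,1))
E
python3 m.py
```

```text
mid [0. 0.]
end- [-56.8  -0.1]
end+ [56.9  0.1]
tail [-23.2  26.4]
front [43.2 26.4]
nose [58.5  5. ]
frameinner [60.5  5. ]
frameouter [66.4 -0.3]
blkend [29.1 25.1]
blkL [27.3 12.5]
blkR [27.3 39.7]
```

Emit:
step_arm:
  plan:
    - [[0, 0, -0.8, 0, 0, 0], [0, 0, -0.8, 0, 0, 0], [0, 0, 0, 0, 0, 0], [0, 0, 0, 0, 0, 0]]

```text
t: 16.85
eef_pos: [0.6159, 0.1314, 0.1369]
tool_rot: [[0.258, 0.966, -0.019], [0.966, -0.258, -0.009], [-0.013, -0.016, -1.0]]
wrist_force: [-0.5, 0.2, -0.5]
finger_gap: -0.002
```

```bash
python3 - <<'E'
from h import *
s=snapshot("scene"); cv2.imwrite("pics/s9.png",s["color"])
for n in ["workpiece","try_square","chisel","pencil","stop_top","window_front","tail_edge"]:
    for m in mark_of("scene",n)[:1]: print(n,round(m["p"],2),np.round(world(s,m["location"]),4))
st=sensors.get_state(); print(st["eef_pos"],st["wrist_force"])
order.job_done()
E
```

```text
workpiece 0.7 [ 0.5498 -0.0953  0.0433]
try_square 0.57 [ 0.7209  0.1467 -0.0017]
chisel 0.66 [ 0.6787 -0.0714 -0.0009]
pencil 0.91 [ 0.7353 -0.066   0.0021]
stop_top 0.55 [0.5808 0.1444 0.0459]
window_front 0.61 [0.6303 0.1316 0.0447]
tail_edge 0.87 [0.5616 0.153  0.045 ]
[0.61628472 0.13141091 0.13728713] [-1.10656091 -0.42799844  0.2072323 ]
the job is handed in; nothing more can be done
```

View pics/s9.png

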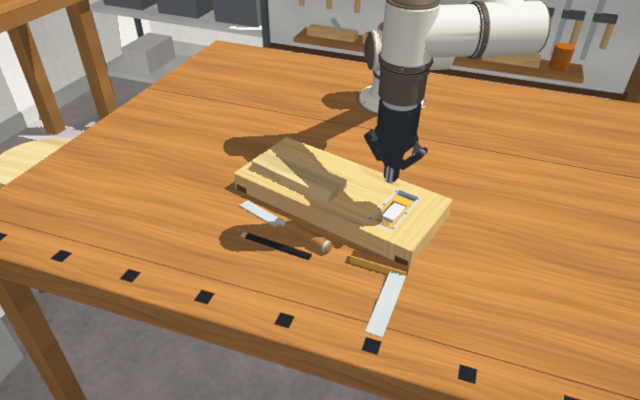

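The planing stop is put away and the job is handed in; no verdict was reported. I pressed the block down with the shut fingertips and slid the shutter along against the +x wall of its window. I then backed off and lifted clear, with the clock at about 17 s.

- **Pressing:** The hard bottom was felt at z ≈ 39.4 mm. The highest vertical force I read was 14.6 N.
- **Shutter home:** The shutter stalled firmly at the same place at two finger heights, under about 10 N of sideways push. In the wrist picture after lifting, the tail covers about 10.4 mm of the block (10 at home). The window wall is about 16.4 mm past the block's other end (16 at home).
- **Block held:** In that picture the block stayed down, about 4 mm below the slab's top, with nothing touching it.
- **Surroundings:** In the last scene picture the workpiece and tools lie within about 4 mm of where they were first seen, which is the accuracy of the estimate. The wrist force was about zero and the fingers were some 90 mm above the board.

**Checks that disagreed:**
- Measured from the frame's screws, the shutter seemed to be only about 12.2 mm along. The first wrist picture showed the block sitting about 2 mm off the screws' centre. Corrected for that, the travel comes to about 14.2 mm, good to about 0.5 mm.
- The network's last scene reading of the block's top (45.9 mm) is higher than its wrist reading (41.8 mm). I trusted the wrist reading because the picture shows the tail over the block.

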